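# Seat a carrier plate on two dowels and an end stop

### The arm

A 6-joint arm with a two-finger parallel gripper is mounted at the origin on a cart in front of the work surface, level with it; the furniture and walls round the work are solid. World frame = base frame: x ahead of the robot, y to its left, z up, the work surface at z = 0. Lengths are in m, angles in rad, forces in N, time in s.
With the tool pointing down it reaches from about 0.35 to 0.85 m from the base axis. Payload 8.1 kg.
Tool frame: the origin (TCP) lies between the finger pads; the fingertips stand 14 mm ahead of it and the grasp point (between the pads) lies 5 mm behind it; z points along the fingers, y is the line along which they close (so a half turn about z gives the same grasp; the last joint's range is limited). The gripper opens to 93 mm and grips with 3 to 60 N. Pads are 15 mm wide; open, the fingers measure 128 mm over their backs; the gripper's body (75 mm by 188 mm) begins 65 mm behind the grasp point.
Start: joints at [1.121, 0.13, 1.488, -0, 1.523, -0.085], TCP at [0.214, 0.561, 0.233] pointing down, gripper open.
Joint ranges: [-2.96, 2.96], [-0.89, 2.26], [0.02, 2.5], [-1.34, 4.48], [0, 2.73], [-2.66, 2.66]. Speed limits (rad/s): [2.39, 2.39, 2.79, 3.14, 3.14, 3.14].

### API

Orientations are given as a rotation vector (axis times angle).
In Python, from plant import robot gives the robot as it stands.
- The arm moves only by the tool arm_command, never from a script. Its argument "targets" is a list of rows, each an object of numbers: "x", "y", "z": the shift along the world's x, y, z in units of 500 mm (1.0 is 500 mm); "rx", "ry", "rz": the turn, a rotation vector about the world's x, y, z in units of 2 rad (1.0 is 2 rad); "claw": the closure in counts, from 0 (fully open) to 255 (shut). In form: [{"x": .., "y": .., "z": .., "rx": .., "ry": .., "rz": .., "claw": ..}, ...]. A call has 1 to 10 rows; each row is the pose to reach, as a shift and turn from the pose commanded when the call began; what a row does not reach only later rows make up. A row lasts 1/12 s, in which the tool goes at most 41.7 mm and 7.16 degrees, less where a joint would pass 70% of its speed; a pose out of reach is approached as far as the arm can. A call with a number of a shift or a turn outside -1 to 1 is refused whole. A call with a gripper value outside its range is refused whole. The fingers move at their own pace and stop on an object; "squeeze" is the grip in N (left out, the last holds). Time passes only in rows, so rows that repeat a pose let the fingers close. It gives the time, the measured TCP pose, the force, the opening and the grip force at its end, in the units of the state.
- robot.read_state(): the state, without advancing time (a new reading comes with each control period).
- robot.read_camera(name): name is "scene" or "top"; returns (picture, depth): 480x640x3 uint8, red, green, blue; 480x640 float32, m along the optical axis (not along the pixel's ray), 0 where there is no reading.
- robot.get_calibration(name): a dict with "intrinsics" (3x3 intrinsics, pixels), "dist" ([k1, k2, p1, p2, k3] as OpenCV has them; the pictures are not rectified), "origin" and "orientation" of the camera in the world. Camera axes: x right, y up, looking along -z (the intrinsics and any distortion apply to the point x, -y, -z); pixel columns grow to the right and rows downward; lengths in m; the calibration is good to about 2 mm. A picture is of the moment at which its call begins. get_calibration takes no time and is no camera call.
- robot.close_job(): hands the job in; it is judged then, once.
The state is a dict: "t": time; "q": joint angles; "dq": joint speeds; "joint_torque": joint torques, N m; "tool_pos": TCP position; "orientation": TCP orientation; "force": force on the tool from outside, world axes, zero at the start; "wrist_torque": the same for the moment, N m; "opening": finger opening in m; "gripper_force": force on a finger pad.
Only numpy, scipy, OpenCV 4.12 (cv2) and the standard library are available. Lean on these libraries where they do the work, as an engineer would, in place of code of your own. Each camera call takes 0.05 s, during which the arm holds its last target. There are 200 camera calls.

### The job

Put the aluminium carrier plate flat on the steel fixture's bed, clear of the dowels and the end stop. Press its long side squarely against both dowels and keep it pressed there for a second, then slide it along the dowels and press its end against the end stop for a second, so that it is left fully home on all three points, square and flat. Be gentle: press with about 10 N, never with more than 15 N; leave the other things alone.

Things in the scene. Friction and masses are not known exactly. Their poses are not given: they have to be found in the camera images.
- plate_knob (a point): centre (half-way up, on the axis) of the round knob, 20 mm diameter, 36 mm tall, that stands upright in the middle of the loose aluminium carrier plate, a flat slab 60 x 130 x 14 mm. This point is 32 mm above the plate's underside, 18 mm above its upper face. Axes: x along the plate's 60 mm side, y along its 130 mm side, z up. It starts flat on the worktop, left of the fixture
- plate: the same carrier plate (0.22 to 0.4 kg); origin at the centre of its underside, same axes. It may be used either way round
- fixture: dark steel fixture fixed to the worktop: a flat bed 130 mm (its x) x 210 mm (its y) x 12 mm. Origin at the centre of its underside, bed surface at z = 12 mm. A bar with two dowels (on the robot's side, -x) and an end stop (left, +y) are clamped on it, square to it. They were set by hand and their setting is not measured: they must be felt for or seen. Axes x, y as the plate's when home
- dowels_nominal (a point): middle of the range of the two rigid steel dowels: the point on the bed at x = -40, y = 0 mm of the fixture, its axes. Dowels (dowel_left, dowel_right) 10 mm diameter, 10 mm high, centres at y = +38 and -38 mm from here and both 0 to 12 mm off this point in x, either way. The plate's 130 mm side bears on their +x sides. Their strip (dowel_bar), 12 x 118 x 5 mm, stays 3 mm clear of the plate
- stop_nominal (a point): middle of the range of the rigid end stop's (end_stop) tip: the point on the bed at x = -5, y = +73 mm of the fixture, its axes. The tip is a 9 mm steel button, its axis 6 mm above the bed, 0 to 12 mm off this point in y, either way; it faces -y, on an aluminium block 30 x 12 x 12 mm (14 mm with screws). The plate's 60 mm end face bears on the tip
- tape_roll: bystander: roll of tape lying flat, 62 mm diameter, 19 mm high; origin at its underside
- bench_block: bystander: steel block 68 x 68 x 18 mm; origin at its underside
- ring_stand: bystander: white pegged ring stand, 49 mm diameter, 32 mm high; origin at its underside
Not all that is in view belongs to the job. Of the things shaped like the plate, the aluminium one is meant.

How it is judged:
By the outcome, as a careful person would: the job done as asked, in the order asked, and still so for the second after the job is handed in, with the robot touching nothing.
It also fails if it takes over 72 s, if anything falls off the work surface, if the arm or the gripper's body presses on something with over 40 N, if the wrist force passes 120 N, or if a joint passes its speed limit or range.

## Working session

There is one attempt and no reset: what is moved stays moved. The work goes in short steps, Python scripts to look and compute and a tool call to move; the robot and the scene stay as the last step left them, time stands still between calls to the robot, and variables do not carry over. Pictures are saved under pics/ and viewed, at most 10 in all, crops included, and the job is handed in when it is done.

Besides the shell and the picture viewer there is one more tool, called after "Call:" as name(argument=value, ...) on one line, values as JSON. arm_command: Moves the arm, as the interface text tells. Shifts and turns lie within -1 to 1; 1 stands for 500 mm of shift or 2 rad of turn. Its arguments: {"type":"object","properties":{"targets":{"type":"array","items":{"type":"object","properties":{"x":{"type":"number","minimum":-1,"maximum":1},"y":{"type":"number","minimum":-1,"maximum":1},"z":{"type":"number","minimum":-1,"maximum":1},"rx":{"type":"number","minimum":-1,"maximum":1},"ry":{"type":"number","minimum":-1,"maximum":1},"rz":{"type":"number","minimum":-1,"maximum":1},"claw":{"type":"number"}}}},"squeeze":{"type":"number"}},"required":["targets"]}

```bash
mkdir -p pics; ls
cat > h.py <<'E'
import numpy as np, cv2
from scipy.spatial.transform import Rotation as R
from plant import robot
def cal(n):
    c=robot.get_calibration(n); o=np.array(c["orientation"],float)
    M=o if o.shape==(3,3) else R.from_rotvec(o).as_matrix()
    return np.array(c["intrinsics"]),np.array(c["dist"],float),np.array(c["origin"]),M
def rays(n,uv):
    K,d,o,M=cal(n)
    p=cv2.undistortPoints(np.array(uv,float).reshape(-1,1,2),K,d).reshape(-1,2)
    return o,np.c_[p[:,0],-p[:,1],-np.ones(len(p))]@M.T
def at_z(n,uv,z):
    o,r=rays(n,uv); return o+r*((z-o[2])/r[:,2])[:,None]
def at_depth(n,uv,dep):
    o,r=rays(n,uv); return o+r*np.array(dep)[:,None]
def proj(n,P):
    K,d,o,M=cal(n); c=(np.array(P,float).reshape(-1,3)-o)@M
    return cv2.projectPoints(c*[1,-1,-1],np.zeros(3),np.zeros(3),K,d)[0].reshape(-1,2)
def snap(n,f):
    p,d=robot.read_camera(n); cv2.imwrite(f"pics/{f}.png",p[:,:,::-1]); np.save(f"pics/{f}.npy",d); return p,d
E
python3 - <<'E'
from h import *
for n in("scene","top"):
    snap(n,n+"0"); print(n,robot.get_calibration(n))
print(robot.read_state())
E
```

```text
pics
scene {'intrinsics': array([[609.05232417,   0.        , 334.64501519],
       [  0.        , 609.05232417, 241.00964912],
       [  0.        ,   0.        ,   1.        ]]), 'dist': array([-0.08817507,  0.        ,  0.        ,  0.        ,  0.        ]), 'origin': array([ 0.01567685, -1.01486524,  1.16212849]), 'orientation': array([ 0.75106369, -0.19147964, -0.51152453])}
top {'intrinsics': array([[488.09004212,   0.        , 322.52683939],
       [  0.        , 488.09004212, 239.11928647],
       [  0.        ,   0.        ,   1.        ]]), 'dist': array([-0.04140533,  0.        ,  0.        ,  0.        ,  0.        ]), 'origin': array([ 0.45720006, -0.0954565 ,  1.13127565]), 'orientation': array([ 0.07704603, -0.06126295, -1.56855419])}
{'t': 0.1, 'q': array([ 1.12061058e+00,  1.31087712e-01,  1.48920750e+00, -4.75859139e-06,
        1.52299601e+00, -8.53810578e-02]), 'dq': array([ 1.02087037e-04,  1.45130804e-05, -2.76201740e-03,  1.71739879e-03,
       -1.54632947e-03,  1.20759241e-03]), 'joint_torque': array([ 1.98047259e-03, -5.61340785e+01, -4.93095410e+01,  7.71925575e-02,
        2.92622525e-02, -1.01314536e-04]), 'tool_pos': array([0.2138089 , 0.5600695 , 0.23167071]), 'orientation': array([-5.69780379e-01, -3.08903759e+00,  2.57461522e-03]), 'force': array([ 0.02747671, -0.69519884, -0.06767651]), 'wrist_torque': array([-0.00822766,  0.01458538,  0.01936278]), 'gripper_force': 0.0, 'opening': 0.09325451961629527}
```

View pics/top0.png

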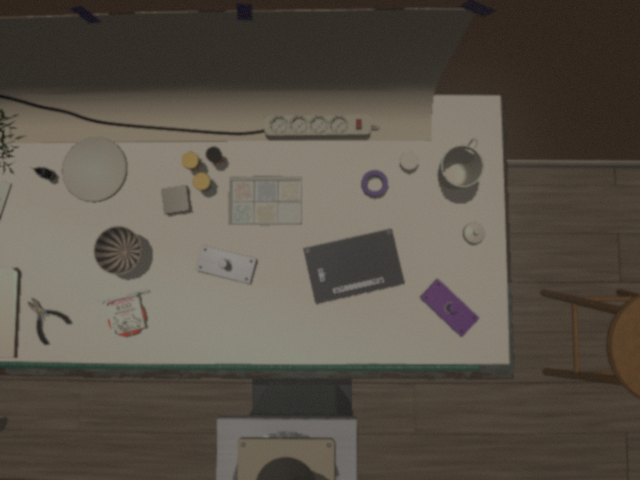

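View pics/scene0.png

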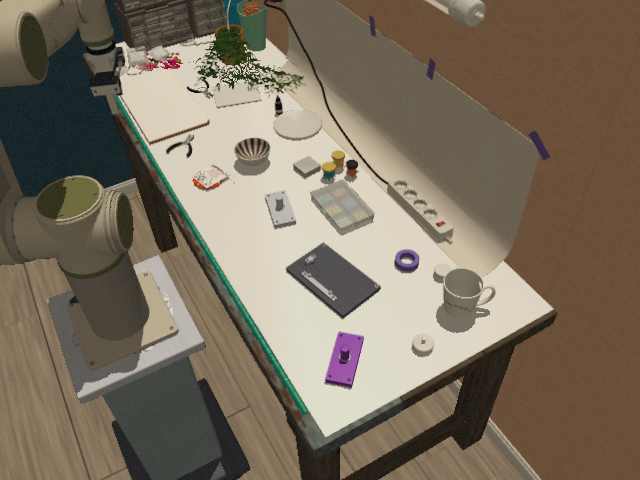

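The top view shows the aluminium plate at about (227,264) with its long side roughly along world y. The fixture is at (354,266), with the end stop at its left (321,274) and the dowel bar near (358,285). The purple plate at (449,307) is a decoy. I'll enlarge crops to measure corners.

Run:
```python
from h import *
p=cv2.imread("pics/top0.png")
c=cv2.convertScaleAbs(p[220:315,185:415],alpha=1.5,beta=10)
cv2.imwrite("pics/crop0.png",cv2.resize(c,None,fx=3.45,fy=3.45,interpolation=cv2.INTER_CUBIC))
g=cv2.cvtColor(p,cv2.COLOR_BGR2GRAY)
# fixture dark region
m=((g<75)).astype(np.uint8); m[:, :290]=0; m[:,415:]=0; m[:222]=0; m[312:]=0
cs=max(cv2.findContours(m,0,1)[0],key=cv2.contourArea); r=cv2.minAreaRect(cs); b=cv2.boxPoints(r); print(r,b)
print(at_z("top",b,.012).round(4)); print(at_z("top",[r[0]],.012))
# plate: gradient box
d=np.load("pics/top0.npy"); vv,uu=np.mgrid[235:295,190:265]
P=at_depth("top",np.c_[uu.ravel(),vv.ravel()],d[vv,uu].ravel())
for lo,hi in((.009,.02),(.04,.06)):
    s=(P[:,2]>lo)&(P[:,2]<hi); q=P[s]; print(s.sum(),q.mean(0))
    if s.sum()>50:
        r=cv2.minAreaRect((q[:,:2]*1000).astype(np.float32)); print(r)
print(np.percentile(P[:,2],[5,50,95,99]))
```

```text
((353.5580749511719, 265.8951416015625), (55.476436614990234, 89.8654556274414), 77.34745025634766) [[303.64075 248.67249]
 [391.3239  228.98853]
 [403.4754  283.1178 ]
 [315.79224 302.80176]]
[[ 0.5339 -0.0407  0.012 ]
 [ 0.5796 -0.2427  0.012 ]
 [ 0.4553 -0.2691  0.012 ]
 [ 0.4104 -0.069   0.012 ]]
[[ 0.49451038 -0.15529423  0.012     ]]
1381 [0.4975958  0.13827862 0.01401767]
((515.5827026367188, 134.91189575195312), (130.4633026123047, 96.83321380615234), 76.37370300292969)
69 [0.49730701 0.13848669 0.04953029]
((497.1289367675781, 138.63458251953125), (18.070186614990234, 18.4213924407959), 3.446730852127075)
[-0.00363014  0.00083465  0.01691164  0.05068147]
```

View pics/crop0.png

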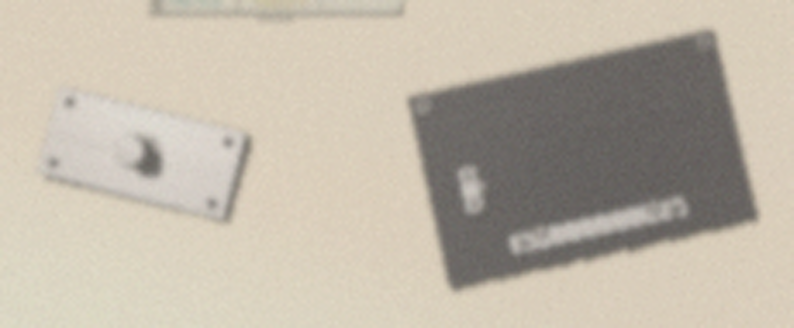

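Crop shows the plate tilted about -13.6° and the fixture about +12.7°. The dowel bar runs from crop (515,243) to (685,207), and the stop is at crop (470,190). I'll refine these numbers from the saved data.

Run:
```python
from h import *
d=np.load("pics/top0.npy"); vv,uu=np.mgrid[220:315,185:415]
uv=np.c_[uu.ravel(),vv.ravel()]; D=d[vv,uu].ravel(); P=at_depth("top",uv,D)
c=np.array([.4973,.1385])
s=(P[:,2]>.008)&(P[:,2]<.022)&(np.linalg.norm(P[:,:2]-c,axis=1)<.073)
m=np.zeros((480,640),np.uint8); m[uv[s,1],uv[s,0]]=1; m=cv2.morphologyEx(m,cv2.MORPH_OPEN,np.ones((3,3)))
s=m[uv[:,1],uv[:,0]]>0; q=P[s,:2]; r=cv2.minAreaRect((q*1000).astype(np.float32)); print(s.sum(),r)
w,V=np.linalg.eigh(np.cov(q.T)); v=V[:,1]*np.sign(V[1,1]); print("plate yaw",np.degrees(np.arctan2(-v[0],v[1])),q.mean(0))
th=np.arctan2(.2022-.0002,.0457)-np.pi/2
f=np.array([.4945,-.1553]); th=-(np.arctan2(.202,-.0457)-np.pi/2)*-1; print("fix yaw",np.degrees(th))
A=np.array([[np.cos(th),-np.sin(th)],[np.sin(th),np.cos(th)]])
L=(P[:,:2]-f)@A
# bright pixels inside fixture
p=cv2.imread("pics/top0.png").astype(int).sum(2)[vv,uu].ravel()/3
ins=(abs(L[:,0])<.06)&(abs(L[:,1])<.1)&(p>95)
Z=at_z("top",uv,.02)[:,:2]; L2=(Z-f)@A*1000
a=ins&(L2[:,0]<-25); b=ins&(L2[:,0]>=-25)
for n,k in(("bar",a),("stop",b)): print(n,k.sum(),np.percentile(L2[k],[2,50,98],axis=0).round(1), cv2.minAreaRect(L2[k].astype(np.float32)))
s=(abs(L[:,0])<.06)&(abs(L[:,1])<.1)&(P[:,2]>.019)
print("bed z",np.median(P[(abs(L[:,0])<.06)&(abs(L[:,1])<.1),2]),"raised",L[s][:,:].round(3).tolist()[:5],s.sum(),P[s,2].max())
```

```text
1384 ((497.62347412109375, 139.29611206054688), (130.44949340820312, 60.18001174926758), 76.16105651855469)
plate yaw -14.010867673909823 [0.49768396 0.13822469]
fix yaw 12.747859323582766
bar 245 [[-73.7 -56.4]
 [-44.4   4.3]
 [-38.4  93.5]] ((-69.25040435791016, 45.63493347167969), (75.06389617919922, 354.63702392578125), 2.1129159927368164)
stop 101 [[-16.1 -14.1]
 [  4.3  80.2]
 [125.1 347.7]] ((63.351924896240234, 144.69082641601562), (162.2229766845703, 510.7225341796875), 1.3827526569366455)
bed z 0.012757371722800004 raised [[-0.023, 0.067], [-0.023, 0.067], [-0.023, 0.067], [-0.023, 0.067], [-0.023, 0.067]] 251 1.1312756491130052
```

Call:
arm_command(targets=[{"x": 0.567, "y": -0.843, "z": -0.12, "rz": -0.721, "claw": 40}, {"x": 0.567, "y": -0.843, "z": -0.12, "rz": -0.721, "claw": 40}, {"x": 0.567, "y": -0.843, "z": -0.12, "rz": -0.721, "claw": 40}, {"x": 0.567, "y": -0.843, "z": -0.12, "rz": -0.721, "claw": 40}, {"x": 0.567, "y": -0.843, "z": -0.12, "rz": -0.721, "claw": 40}, {"x": 0.567, "y": -0.843, "z": -0.12, "rz": -0.721, "claw": 40}, {"x": 0.567, "y": -0.843, "z": -0.12, "rz": -0.721, "claw": 40}, {"x": 0.567, "y": -0.843, "z": -0.12, "rz": -0.721, "claw": 40}, {"x": 0.567, "y": -0.843, "z": -0.12, "rz": -0.721, "claw": 40}, {"x": 0.567, "y": -0.843, "z": -0.12, "rz": -0.721, "claw": 40}])

```text
schema error: expected keys x, y, z, rx, ry, rz, claw
```

Call:
arm_command(targets=[{"x": 0.567, "y": -0.843, "z": -0.12, "rx": 0, "ry": 0, "rz": -0.725, "claw": 40}, {"x": 0.567, "y": -0.843, "z": -0.12, "rx": 0, "ry": 0, "rz": -0.725, "claw": 40}, {"x": 0.567, "y": -0.843, "z": -0.12, "rx": 0, "ry": 0, "rz": -0.725, "claw": 40}, {"x": 0.567, "y": -0.843, "z": -0.12, "rx": 0, "ry": 0, "rz": -0.725, "claw": 40}, {"x": 0.567, "y": -0.843, "z": -0.12, "rx": 0, "ry": 0, "rz": -0.725, "claw": 40}, {"x": 0.567, "y": -0.843, "z": -0.12, "rx": 0, "ry": 0, "rz": -0.725, "claw": 40}, {"x": 0.567, "y": -0.843, "z": -0.12, "rx": 0, "ry": 0, "rz": -0.725, "claw": 40}, {"x": 0.567, "y": -0.843, "z": -0.12, "rx": 0, "ry": 0, "rz": -0.725, "claw": 40}, {"x": 0.567, "y": -0.843, "z": -0.12, "rx": 0, "ry": 0, "rz": -0.725, "claw": 40}, {"x": 0.567, "y": -0.843, "z": -0.12, "rx": 0, "ry": 0, "rz": -0.725, "claw": 40}])

```text
t: 0.93
tool_pos: [0.4454, 0.2152, 0.1833]
orientation: [-2.276, -2.165, 0.0]
force: [0.4, 0.3, 0.8]
opening: 0.0782
gripper_force: 0.0
```

```bash
cat >> h.py <<'E'
def st():
    s=robot.read_state(); M=R.from_rotvec(s["orientation"]).as_matrix()
    print("t%.2f pos %s ytool %.2f deg  tilt %s F %s open %.4f g %.1f"%(s["t"],np.round(s["tool_pos"],4),np.degrees(np.arctan2(M[1,1],M[0,1])),M[:2,2].round(4),np.round(s["force"],1),s["opening"],s["gripper_force"]), "q6 %.2f"%s["q"][5])
    return s
E
python3 - <<'E'
from h import *
st()
d=np.load("pics/top0.npy"); vv,uu=np.mgrid[225:310,300:408]
uv=np.c_[uu.ravel(),vv.ravel()]; P=at_depth("top",uv,d[vv,uu].ravel())
th=np.radians(12.75);A=np.array([[np.cos(th),-np.sin(th)],[np.sin(th),np.cos(th)]]); f=np.array([.4945,-.1553])
p=cv2.imread("pics/top0.png").astype(int).sum(2)[vv,uu].ravel()/3
L=(at_z("top",uv,.02)[:,:2]-f)@A*1000
ok=(abs(L[:,0])<61)&(abs(L[:,1])<101)&(p>95)
for n,k in(("bar",ok&(L[:,0]<-26)&(abs(L[:,1])<70)),("stop",ok&(abs(L[:,0]+5)<20)&(L[:,1]>40))):
    print(n,k.sum(),np.percentile(L[k],[1,5,50,95,99],axis=0).round(1).tolist(),cv2.minAreaRect(L[k].astype(np.float32)), np.median(P[k,2]))
E
```

```text
t0.93 pos [0.4454 0.2152 0.1833] ytool -2.87 deg  tilt [-0.0002  0.    ] F [0.4 0.3 0.8] open 0.0782 g 0.0 q6 0.40
bar 233 [[-50.2, -56.1], [-49.5, -45.6], [-44.3, 3.1], [-39.1, 52.9], [-38.4, 57.4]] ((-44.20350646972656, 0.5776329040527344), (12.175585746765137, 116.12159729003906), 0.24282263219356537) 0.01766545598003688
stop 56 [[-15.8, 70.8], [-14.7, 72.0], [-3.0, 77.0], [8.7, 81.7], [9.9, 82.0]] ((-2.962008476257324, 76.09817504882812), (12.028402328491211, 26.242948532104492), 88.708984375) 0.025396148058874246
```

Call:
arm_command(targets=[{"x": 0.104, "y": -0.153, "z": -0.12, "rx": 0, "ry": 0, "rz": -0.097, "claw": 60}, {"x": 0.104, "y": -0.153, "z": -0.12, "rx": 0, "ry": 0, "rz": -0.097, "claw": 60}, {"x": 0.104, "y": -0.153, "z": -0.12, "rx": 0, "ry": 0, "rz": -0.097, "claw": 60}, {"x": 0.104, "y": -0.153, "z": -0.12, "rx": 0, "ry": 0, "rz": -0.097, "claw": 60}, {"x": 0.104, "y": -0.153, "z": -0.12, "rx": 0, "ry": 0, "rz": -0.097, "claw": 60}, {"x": 0.104, "y": -0.153, "z": -0.12, "rx": 0, "ry": 0, "rz": -0.097, "claw": 60}])

```text
t: 1.43
tool_pos: [0.4967, 0.1411, 0.1239]
orientation: [-2.469, -1.942, 0.0]
force: [0.4, -0.2, 0.1]
opening: 0.0712
gripper_force: 0.0
```

Run:
```python
from h import *
st(); p,d=snap("scene","scene1")
c=p[180:255,225:325,::-1]; cv2.imwrite("pics/crop1.png",cv2.resize(c,None,fx=6,fy=6,interpolation=cv2.INTER_CUBIC))
st()
```

```text
t1.43 pos [0.4967 0.1411 0.1239] ytool -13.64 deg  tilt [-0.0005  0.0004] F [ 0.4 -0.2  0.1] open 0.0712 g 0.0 q6 0.42
t1.48 pos [0.4969 0.1416 0.1244] ytool -13.59 deg  tilt [0.0006 0.0005] F [ 0.3 -0.1  1.3] open 0.0709 g 0.0 q6 0.42
```

Call:
arm_command(targets=[{"x": 0.001, "y": -0.006, "z": -0.08, "rx": 0, "ry": 0, "rz": -0.003, "claw": 90}, {"x": 0.001, "y": -0.006, "z": -0.15, "rx": 0, "ry": 0, "rz": -0.003, "claw": 90}, {"x": 0.001, "y": -0.006, "z": -0.18, "rx": 0, "ry": 0, "rz": -0.003, "claw": 90}, {"x": 0.001, "y": -0.006, "z": -0.18, "rx": 0, "ry": 0, "rz": -0.003, "claw": 90}, {"x": 0.001, "y": -0.006, "z": -0.18, "rx": 0, "ry": 0, "rz": -0.003, "claw": 90}])

```text
t: 1.9
tool_pos: [0.4969, 0.1387, 0.0341]
orientation: [-2.473, -1.937, 0.001]
force: [0.3, -0.8, 0.8]
opening: 0.0602
gripper_force: 0.0
```

Run:
```python
from h import *
p,d=snap("scene","scene2"); st()
c=p[175:245,230:325,::-1]; cv2.imwrite("pics/crop2.png",cv2.resize(c,None,fx=7,fy=7,interpolation=cv2.INTER_CUBIC))
```

```text
t1.95 pos [0.4983 0.1388 0.0355] ytool -13.89 deg  tilt [0.002  0.0005] F [ 0.4 -0.5 -0.3] open 0.0600 g 0.0 q6 0.41
```

View pics/crop2.png

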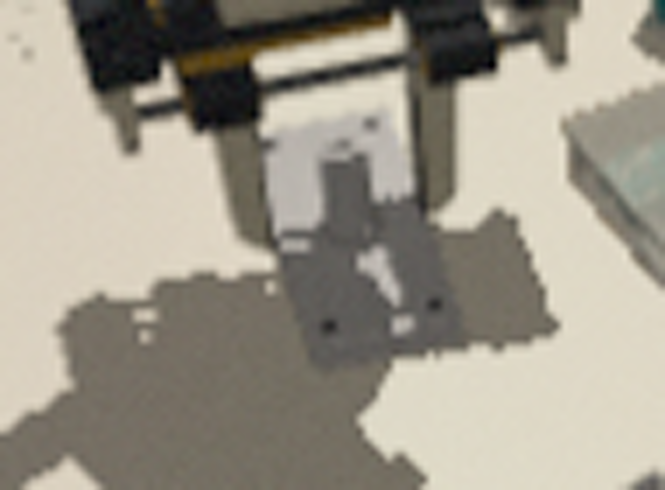

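The knob (345,195 in the crop) stands centred between the fingers at (245) and (430). Closing now.

Call:
arm_command(targets=[{"x": 0, "y": 0, "z": -0.004, "rx": 0, "ry": 0, "rz": 0, "claw": 255}, {"x": 0, "y": 0, "z": -0.004, "rx": 0, "ry": 0, "rz": 0, "claw": 255}, {"x": 0, "y": 0, "z": -0.004, "rx": 0, "ry": 0, "rz": 0, "claw": 255}, {"x": 0, "y": 0, "z": -0.004, "rx": 0, "ry": 0, "rz": 0, "claw": 255}, {"x": 0, "y": 0, "z": -0.004, "rx": 0, "ry": 0, "rz": 0, "claw": 255}, {"x": 0, "y": 0, "z": -0.004, "rx": 0, "ry": 0, "rz": 0, "claw": 255}, {"x": 0, "y": 0, "z": -0.004, "rx": 0, "ry": 0, "rz": 0, "claw": 255}, {"x": 0, "y": 0, "z": -0.004, "rx": 0, "ry": 0, "rz": 0, "claw": 255}, {"x": 0, "y": 0, "z": -0.004, "rx": 0, "ry": 0, "rz": 0, "claw": 255}, {"x": 0, "y": 0, "z": -0.004, "rx": 0, "ry": 0, "rz": 0, "claw": 255}], squeeze=45)

```text
t: 2.78
tool_pos: [0.4978, 0.1376, 0.032]
orientation: [2.475, 1.934, 0.001]
force: [1.8, -1.4, 1.5]
opening: 0.019
gripper_force: 45.0
```

Run:
```python
from h import *
st()
```

```text
t2.78 pos [0.4978 0.1376 0.032 ] ytool -13.98 deg  tilt [ 0.0006 -0.    ] F [ 1.8 -1.4  1.5] open 0.0190 g 45.0 q6 0.41
```

Call:
arm_command(targets=[{"x": 0, "y": 0, "z": 0.08, "rx": 0, "ry": 0, "rz": 0, "claw": 255}, {"x": 0, "y": 0, "z": 0.16, "rx": 0, "ry": 0, "rz": 0, "claw": 255}, {"x": 0.002, "y": -0.07, "z": 0.16, "rx": 0, "ry": 0, "rz": 0.03, "claw": 255}, {"x": 0.005, "y": -0.15, "z": 0.16, "rx": 0, "ry": 0, "rz": 0.07, "claw": 255}, {"x": 0.008, "y": -0.23, "z": 0.16, "rx": 0, "ry": 0, "rz": 0.11, "claw": 255}, {"x": 0.011, "y": -0.31, "z": 0.16, "rx": 0, "ry": 0, "rz": 0.15, "claw": 255}, {"x": 0.013, "y": -0.39, "z": 0.16, "rx": 0, "ry": 0, "rz": 0.19, "claw": 255}, {"x": 0.016, "y": -0.47, "z": 0.16, "rx": 0, "ry": 0, "rz": 0.22, "claw": 255}, {"x": 0.018, "y": -0.55, "z": 0.16, "rx": 0, "ry": 0, "rz": 0.233, "claw": 255}, {"x": 0.019, "y": -0.609, "z": 0.16, "rx": 0, "ry": 0, "rz": 0.233, "claw": 255}])

```text
t: 3.62
tool_pos: [0.506, -0.1696, 0.1111]
orientation: [-1.96, -2.454, 0.001]
force: [1.1, -0.7, -1.9]
opening: 0.0192
gripper_force: 45.0
```

Call:
arm_command(targets=[{"x": 0, "y": 0, "z": 0, "rx": 0, "ry": 0, "rz": 0, "claw": 255}, {"x": 0, "y": 0, "z": 0, "rx": 0, "ry": 0, "rz": 0, "claw": 255}, {"x": 0, "y": 0, "z": 0, "rx": 0, "ry": 0, "rz": 0, "claw": 255}, {"x": 0, "y": 0, "z": 0, "rx": 0, "ry": 0, "rz": 0, "claw": 255}])

```text
t: 3.95
tool_pos: [0.5065, -0.1655, 0.1111]
orientation: [-1.96, -2.454, 0.0]
force: [0.5, 0.3, -2.5]
opening: 0.0192
gripper_force: 45.0
```

Run:
```python
from h import *
st(); p,d=snap("scene","scene3"); st(); st()
c=p[190:325,270:400,::-1]; cv2.imwrite("pics/crop3.png",cv2.resize(c,None,fx=4.4,fy=4.4,interpolation=cv2.INTER_CUBIC))
```

```text
t3.95 pos [ 0.5065 -0.1655  0.1111] ytool 12.77 deg  tilt [-0.0012  0.001 ] F [ 0.5  0.3 -2.5] open 0.0192 g 45.0 q6 -0.64
t4.00 pos [ 0.5068 -0.1654  0.1113] ytool 12.80 deg  tilt [-0.0008  0.0007] F [-0.2  0.1 -2.5] open 0.0192 g 45.0 q6 -0.64
t4.00 pos [ 0.5068 -0.1654  0.1113] ytool 12.80 deg  tilt [-0.0008  0.0007] F [-0.2  0.1 -2.5] open 0.0192 g 45.0 q6 -0.64
```

View pics/crop3.png

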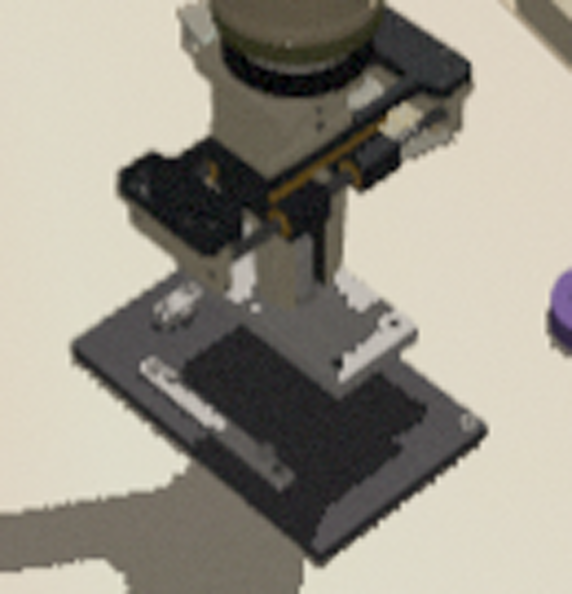

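The plate hangs level over the bed, clear of the dowel bar (crop 215,425) and the stop (175,305). Lowering.

Call:
arm_command(targets=[{"x": 0, "y": 0, "z": -0.05, "rx": 0, "ry": 0, "rz": 0, "claw": 255}, {"x": 0, "y": 0, "z": -0.1, "rx": 0, "ry": 0, "rz": 0, "claw": 255}, {"x": 0, "y": 0, "z": -0.12, "rx": 0, "ry": 0, "rz": 0, "claw": 255}, {"x": 0, "y": 0, "z": -0.126, "rx": 0, "ry": 0, "rz": 0, "claw": 255}, {"x": 0, "y": 0, "z": -0.126, "rx": 0, "ry": 0, "rz": 0, "claw": 255}, {"x": 0, "y": 0, "z": -0.128, "rx": 0, "ry": 0, "rz": 0, "claw": 255}, {"x": 0, "y": 0, "z": -0.13, "rx": 0, "ry": 0, "rz": 0, "claw": 255}, {"x": 0, "y": 0, "z": -0.13, "rx": 0, "ry": 0, "rz": 0, "claw": 255}])

```text
t: 4.67
tool_pos: [0.5079, -0.1671, 0.048]
orientation: [1.96, 2.452, 0.001]
force: [-1.1, 0.2, -2.4]
opening: 0.0194
gripper_force: 45.0
```

Call:
arm_command(targets=[{"x": 0, "y": 0, "z": -0.001, "rx": 0, "ry": 0, "rz": 0, "claw": 255}, {"x": 0, "y": 0, "z": -0.002, "rx": 0, "ry": 0, "rz": 0, "claw": 255}, {"x": 0, "y": 0, "z": -0.002, "rx": 0, "ry": 0, "rz": 0, "claw": 255}])

```text
t: 4.92
tool_pos: [0.5071, -0.1669, 0.046]
orientation: [1.961, 2.453, 0.0]
force: [-0.5, -0.2, -2.9]
opening: 0.0193
gripper_force: 45.0
```

Call:
arm_command(targets=[{"x": 0, "y": 0, "z": -0.001, "rx": 0, "ry": 0, "rz": 0, "claw": 255}, {"x": 0, "y": 0, "z": -0.002, "rx": 0, "ry": 0, "rz": 0, "claw": 255}, {"x": 0, "y": 0, "z": -0.002, "rx": 0, "ry": 0, "rz": 0, "claw": 255}])

```text
t: 5.17
tool_pos: [0.5069, -0.1668, 0.0446]
orientation: [-1.962, -2.454, 0.0]
force: [-0.1, 0.6, -2.7]
opening: 0.0193
gripper_force: 45.0
```

Call:
arm_command(targets=[{"x": 0, "y": 0, "z": -0.001, "rx": 0, "ry": 0, "rz": 0, "claw": 255}, {"x": 0, "y": 0, "z": -0.001, "rx": 0, "ry": 0, "rz": 0, "claw": 255}, {"x": 0, "y": 0, "z": -0.001, "rx": 0, "ry": 0, "rz": 0, "claw": 255}])

```text
t: 5.42
tool_pos: [0.5069, -0.1668, 0.0442]
orientation: [-1.962, -2.454, 0.0]
force: [0.4, 0.0, -3.3]
opening: 0.0195
gripper_force: 45.0
```

Call:
arm_command(targets=[{"x": 0, "y": 0, "z": -0.001, "rx": 0, "ry": 0, "rz": 0, "claw": 255}, {"x": 0, "y": 0, "z": -0.001, "rx": 0, "ry": 0, "rz": 0, "claw": 255}, {"x": 0, "y": 0, "z": -0.001, "rx": 0, "ry": 0, "rz": 0, "claw": 255}])

```text
t: 5.67
tool_pos: [0.507, -0.1668, 0.044]
orientation: [1.962, 2.454, -0.0]
force: [-1.7, 0.4, 1.4]
opening: 0.0192
gripper_force: 45.0
```

Call:
arm_command(targets=[{"x": 0, "y": 0, "z": -0.001, "rx": 0, "ry": 0, "rz": 0, "claw": 255}, {"x": 0, "y": 0, "z": -0.001, "rx": 0, "ry": 0, "rz": 0, "claw": 255}, {"x": 0, "y": 0, "z": -0.001, "rx": 0, "ry": 0, "rz": 0, "claw": 255}])

```text
t: 5.92
tool_pos: [0.507, -0.1668, 0.044]
orientation: [1.962, 2.454, -0.0]
force: [-6.2, 1.1, 5.9]
opening: 0.0191
gripper_force: 45.0
```

Call:
arm_command(targets=[{"x": 0, "y": 0, "z": 0.001, "rx": 0, "ry": 0, "rz": 0, "claw": 255}, {"x": -0.004, "y": -0.0009, "z": 0.001, "rx": 0, "ry": 0, "rz": 0, "claw": 255}, {"x": -0.008, "y": -0.0018, "z": 0.001, "rx": 0, "ry": 0, "rz": 0, "claw": 255}, {"x": -0.012, "y": -0.0027, "z": 0.001, "rx": 0, "ry": 0, "rz": 0, "claw": 255}, {"x": -0.016, "y": -0.0036, "z": 0.001, "rx": 0, "ry": 0, "rz": 0, "claw": 255}, {"x": -0.0195, "y": -0.0044, "z": 0.001, "rx": 0, "ry": 0, "rz": 0, "claw": 255}, {"x": -0.0195, "y": -0.0044, "z": 0.001, "rx": 0, "ry": 0, "rz": 0, "claw": 255}])

```text
t: 6.5
tool_pos: [0.4971, -0.1692, 0.044]
orientation: [1.962, 2.453, 0.0]
force: [0.6, -0.2, 1.9]
opening: 0.0191
gripper_force: 45.0
```

```bash
cat >> h.py <<'E'
def loc():
    s=st(); th=np.radians(12.75); a=np.array([[np.cos(th),np.sin(th)],[-np.sin(th),np.cos(th)]])
    print("local mm",(a@(s["tool_pos"][:2]-[.4945,-.1553])*1000).round(2),"F local",(a@s["force"][:2]).round(2),"Fz %.1f"%s["force"][2],"T",np.round(s["wrist_torque"],3))
E
python3 -c "from h import *;loc()"
```

```text
t6.50 pos [ 0.4971 -0.1692  0.044 ] ytool 12.71 deg  tilt [ 0.0004 -0.0002] F [ 0.6 -0.2  1.9] open 0.0191 g 45.0 q6 -0.65
local mm [ -0.52 -14.16] F local [ 0.52 -0.35] Fz 1.9 T [-0.077  0.005 -0.02 ]
```

Call:
arm_command(targets=[{"x": -0.001, "y": -0.0002, "z": 0, "rx": 0, "ry": 0, "rz": 0, "claw": 255}, {"x": -0.002, "y": -0.0004, "z": 0, "rx": 0, "ry": 0, "rz": 0, "claw": 255}, {"x": -0.003, "y": -0.0007, "z": 0, "rx": 0, "ry": 0, "rz": 0, "claw": 255}, {"x": -0.004, "y": -0.0009, "z": 0, "rx": 0, "ry": 0, "rz": 0, "claw": 255}, {"x": -0.005, "y": -0.0011, "z": 0, "rx": 0, "ry": 0, "rz": 0, "claw": 255}])

```text
t: 6.92
tool_pos: [0.495, -0.1697, 0.044]
orientation: [1.961, 2.453, 0.0]
force: [3.3, 0.9, 1.4]
opening: 0.0195
gripper_force: 45.0
```

Call:
arm_command(targets=[{"x": -0.0005, "y": -0.0001, "z": 0, "rx": 0, "ry": 0, "rz": 0, "claw": 255}, {"x": -0.001, "y": -0.0002, "z": 0, "rx": 0, "ry": 0, "rz": 0, "claw": 255}, {"x": -0.0015, "y": -0.0003, "z": 0, "rx": 0, "ry": 0, "rz": 0, "claw": 255}, {"x": -0.002, "y": -0.0004, "z": 0, "rx": 0, "ry": 0, "rz": 0, "claw": 255}])

```text
t: 7.25
tool_pos: [0.494, -0.1698, 0.044]
orientation: [1.961, 2.453, 0.0]
force: [5.0, 1.8, 2.3]
opening: 0.0195
gripper_force: 45.0
```

Call:
arm_command(targets=[{"x": -0.0005, "y": -0.0001, "z": 0, "rx": 0, "ry": 0, "rz": 0, "claw": 255}, {"x": -0.001, "y": -0.0002, "z": 0, "rx": 0, "ry": 0, "rz": 0, "claw": 255}, {"x": -0.001, "y": -0.0002, "z": 0, "rx": 0, "ry": 0, "rz": 0, "claw": 255}])

```text
t: 7.5
tool_pos: [0.4936, -0.1699, 0.044]
orientation: [1.961, 2.453, 0.001]
force: [5.6, 1.1, 2.0]
opening: 0.0193
gripper_force: 45.0
```

```bash
python3 -c "from h import *;loc()"
```

```text
t7.50 pos [ 0.4936 -0.1699  0.044 ] ytool 12.72 deg  tilt [ 0.0009 -0.0001] F [5.6 1.1 2. ] open 0.0193 g 45.0 q6 -0.65
local mm [ -4.08 -14.06] F local [ 5.73 -0.17] Fz 2.0 T [ 0.121 -0.763 -0.016]
```

Call:
arm_command(targets=[{"x": -0.0005, "y": -0.0001, "z": 0, "rx": 0, "ry": 0, "rz": 0, "claw": 255}, {"x": -0.001, "y": -0.0002, "z": 0, "rx": 0, "ry": 0, "rz": 0, "claw": 255}, {"x": -0.001, "y": -0.0002, "z": 0, "rx": 0, "ry": 0, "rz": 0, "claw": 255}])

```text
t: 7.75
tool_pos: [0.4935, -0.1699, 0.0441]
orientation: [1.961, 2.453, 0.002]
force: [6.2, 0.8, 2.0]
opening: 0.0189
gripper_force: 45.0
```

```bash
python3 -c "from h import *;loc()"
```

```text
t7.75 pos [ 0.4935 -0.1699  0.0441] ytool 12.72 deg  tilt [ 0.0017 -0.0001] F [6.2 0.8 2. ] open 0.0189 g 45.0 q6 -0.65
local mm [ -4.21 -14.07] F local [ 6.18 -0.61] Fz 2.0 T [ 0.164 -1.173 -0.05 ]
```

Call:
arm_command(targets=[{"x": -0.0005, "y": -0.0001, "z": -0.0005, "rx": 0, "ry": 0, "rz": 0, "claw": 255}, {"x": -0.0005, "y": -0.0001, "z": -0.0005, "rx": 0, "ry": 0, "rz": 0, "claw": 255}, {"x": -0.0005, "y": -0.0001, "z": -0.0005, "rx": 0, "ry": 0, "rz": 0, "claw": 255}])

```text
t: 8.0
tool_pos: [0.4935, -0.17, 0.0441]
orientation: [1.961, 2.453, 0.002]
force: [7.2, 1.8, 3.3]
opening: 0.0191
gripper_force: 45.0
```

```bash
python3 -c "from h import *;loc()"
```

```text
t8.00 pos [ 0.4935 -0.17    0.0441] ytool 12.72 deg  tilt [ 0.0021 -0.0001] F [7.2 1.8 3.3] open 0.0191 g 45.0 q6 -0.65
local mm [ -4.22 -14.11] F local [7.38 0.14] Fz 3.3 T [ 0.293 -1.155 -0.045]
```

Call:
arm_command(targets=[{"x": -0.0005, "y": -0.0001, "z": 0, "rx": 0, "ry": 0, "rz": 0, "claw": 255}, {"x": -0.001, "y": -0.0002, "z": -0.0005, "rx": 0, "ry": 0, "rz": 0, "claw": 255}, {"x": -0.0013, "y": -0.0003, "z": -0.0005, "rx": 0, "ry": 0, "rz": 0, "claw": 255}, {"x": -0.0013, "y": -0.0003, "z": -0.0005, "rx": 0, "ry": 0, "rz": 0, "claw": 255}])

```text
t: 8.33
tool_pos: [0.4934, -0.17, 0.0441]
orientation: [1.96, 2.452, 0.003]
force: [7.4, 2.6, 3.5]
opening: 0.0193
gripper_force: 45.0
```

```bash
python3 -c "from h import *;loc()"
```

```text
t8.33 pos [ 0.4934 -0.17    0.0441] ytool 12.72 deg  tilt [0.0033 0.    ] F [7.4 2.6 3.5] open 0.0193 g 45.0 q6 -0.65
local mm [ -4.32 -14.1 ] F local [7.82 0.88] Fz 3.5 T [ 0.522 -1.489  0.011]
```

Call:
arm_command(targets=[{"x": 0, "y": 0, "z": -0.0008, "rx": -0.0004, "ry": 0.002, "rz": 0, "claw": 255}, {"x": 0, "y": 0, "z": -0.0008, "rx": -0.0004, "ry": 0.002, "rz": 0, "claw": 255}, {"x": 0, "y": 0, "z": -0.0008, "rx": -0.0004, "ry": 0.002, "rz": 0, "claw": 255}])

```text
t: 8.58
tool_pos: [0.4935, -0.17, 0.044]
orientation: [1.962, 2.454, -0.002]
force: [7.2, 4.0, 6.5]
opening: 0.0192
gripper_force: 45.0
```

```bash
python3 -c "from h import *;loc()"
```

```text
t8.58 pos [ 0.4935 -0.17    0.044 ] ytool 12.72 deg  tilt [-0.0006 -0.0008] F [7.2 4.  6.5] open 0.0192 g 45.0 q6 -0.65
local mm [ -4.18 -14.12] F local [7.9  2.27] Fz 6.5 T [ 0.63  -1.292 -0.057]
```

Call:
arm_command(targets=[{"x": -0.0005, "y": 0.0001, "z": 0, "rx": 0, "ry": 0, "rz": 0, "claw": 255}, {"x": -0.001, "y": 0.0003, "z": 0, "rx": 0, "ry": 0, "rz": 0, "claw": 255}, {"x": -0.001, "y": 0.0003, "z": 0, "rx": 0, "ry": 0, "rz": 0, "claw": 255}, {"x": -0.001, "y": 0.0003, "z": 0, "rx": 0, "ry": 0, "rz": 0, "claw": 255}])

```text
t: 8.92
tool_pos: [0.4934, -0.17, 0.044]
orientation: [1.961, 2.453, -0.001]
force: [9.7, 2.8, 3.9]
opening: 0.0193
gripper_force: 45.0
```

```bash
python3 -c "from h import *;loc()"
```

```text
t8.92 pos [ 0.4934 -0.17    0.044 ] ytool 12.72 deg  tilt [ 0.0004 -0.0012] F [9.7 2.8 3.9] open 0.0193 g 45.0 q6 -0.65
local mm [ -4.29 -14.12] F local [10.09  0.64] Fz 3.9 T [ 0.544 -1.751 -0.045]
```

Call:
arm_command(targets=[{"x": -0.0004, "y": -0.0001, "z": -0.0002, "rx": 0, "ry": 0, "rz": 0, "claw": 255}, {"x": -0.0004, "y": -0.0001, "z": -0.0002, "rx": 0, "ry": 0, "rz": 0, "claw": 255}, {"x": -0.0004, "y": -0.0001, "z": -0.0002, "rx": 0, "ry": 0, "rz": 0, "claw": 255}, {"x": -0.0004, "y": -0.0001, "z": -0.0002, "rx": 0, "ry": 0, "rz": 0, "claw": 255}])

```text
t: 9.25
tool_pos: [0.4934, -0.17, 0.0441]
orientation: [1.961, 2.453, -0.001]
force: [9.2, 3.9, 5.2]
opening: 0.0192
gripper_force: 45.0
```

Call:
arm_command(targets=[{"x": 0, "y": 0, "z": 0, "rx": 0, "ry": 0, "rz": 0, "claw": 255}, {"x": 0, "y": 0, "z": 0, "rx": 0, "ry": 0, "rz": 0, "claw": 255}, {"x": 0, "y": 0, "z": 0, "rx": 0, "ry": 0, "rz": 0, "claw": 255}, {"x": 0, "y": 0, "z": 0, "rx": 0, "ry": 0, "rz": 0, "claw": 255}, {"x": 0, "y": 0, "z": 0, "rx": 0, "ry": 0, "rz": 0, "claw": 255}, {"x": 0, "y": 0, "z": 0, "rx": 0, "ry": 0, "rz": 0, "claw": 255}, {"x": 0, "y": 0, "z": 0, "rx": 0, "ry": 0, "rz": 0, "claw": 255}, {"x": 0, "y": 0, "z": 0, "rx": 0, "ry": 0, "rz": 0, "claw": 255}, {"x": 0, "y": 0, "z": 0, "rx": 0, "ry": 0, "rz": 0, "claw": 255}, {"x": 0, "y": 0, "z": 0, "rx": 0, "ry": 0, "rz": 0, "claw": 255}])

```text
t: 10.08
tool_pos: [0.4934, -0.17, 0.044]
orientation: [1.961, 2.453, -0.001]
force: [9.6, 3.8, 4.8]
opening: 0.0191
gripper_force: 45.0
```

Call:
arm_command(targets=[{"x": 0, "y": 0, "z": 0, "rx": 0, "ry": 0, "rz": 0, "claw": 255}, {"x": 0, "y": 0, "z": 0, "rx": 0, "ry": 0, "rz": 0, "claw": 255}, {"x": 0, "y": 0, "z": 0, "rx": 0, "ry": 0, "rz": 0, "claw": 255}, {"x": 0, "y": 0, "z": 0, "rx": 0, "ry": 0, "rz": 0, "claw": 255}, {"x": 0, "y": 0, "z": 0, "rx": 0, "ry": 0, "rz": 0, "claw": 255}])

```text
t: 10.5
tool_pos: [0.4934, -0.17, 0.044]
orientation: [1.961, 2.453, -0.001]
force: [10.6, 3.5, 4.7]
opening: 0.0192
gripper_force: 45.0
```

```bash
python3 -c "from h import *;loc()"
```

```text
t10.50 pos [ 0.4934 -0.17    0.044 ] ytool 12.72 deg  tilt [ 0.0007 -0.0011] F [10.6  3.5  4.7] open 0.0192 g 45.0 q6 -0.65
local mm [ -4.32 -14.11] F local [11.16  1.06] Fz 4.7 T [ 0.607 -1.773 -0.077]
```

Call:
arm_command(targets=[{"x": 0.0004, "y": 0.0021, "z": 0.0004, "rx": 0, "ry": 0, "rz": 0, "claw": 255}, {"x": 0.0, "y": 0.0041, "z": 0.0004, "rx": 0, "ry": 0, "rz": 0, "claw": 255}, {"x": -0.0005, "y": 0.006, "z": 0.0004, "rx": 0, "ry": 0, "rz": 0, "claw": 255}, {"x": -0.0009, "y": 0.008, "z": 0.0004, "rx": 0, "ry": 0, "rz": 0, "claw": 255}, {"x": -0.0014, "y": 0.01, "z": 0.0004, "rx": 0, "ry": 0, "rz": 0, "claw": 255}, {"x": -0.0018, "y": 0.0119, "z": 0.0004, "rx": 0, "ry": 0, "rz": 0, "claw": 255}, {"x": -0.0022, "y": 0.0138, "z": 0.0004, "rx": 0, "ry": 0, "rz": 0, "claw": 255}, {"x": -0.0027, "y": 0.0158, "z": 0.0004, "rx": 0, "ry": 0, "rz": 0, "claw": 255}])

```text
t: 11.17
tool_pos: [0.4921, -0.1639, 0.0444]
orientation: [1.96, 2.451, -0.004]
force: [9.1, -5.5, 1.9]
opening: 0.0193
gripper_force: 45.0
```

```bash
python3 -c "from h import *;loc()"
```

```text
t11.17 pos [ 0.4921 -0.1639  0.0444] ytool 12.71 deg  tilt [ 0.0012 -0.0042] F [ 9.1 -5.5  1.9] open 0.0193 g 45.0 q6 -0.64
local mm [-4.25 -7.9 ] F local [ 7.69 -7.35] Fz 1.9 T [-0.99  -1.815  0.041]
```

Call:
arm_command(targets=[{"x": 0.0012, "y": 0.0003, "z": 0, "rx": 0.0015, "ry": 0.0003, "rz": 0, "claw": 255}, {"x": 0.0012, "y": 0.0003, "z": 0, "rx": 0.0015, "ry": 0.0003, "rz": 0, "claw": 255}, {"x": 0.0012, "y": 0.0003, "z": 0, "rx": 0.0015, "ry": 0.0003, "rz": 0, "claw": 255}])

```text
t: 11.42
tool_pos: [0.492, -0.1633, 0.044]
orientation: [-1.962, -2.453, 0.001]
force: [8.5, -2.7, 2.9]
opening: 0.0189
gripper_force: 45.0
```

```bash
python3 -c "from h import *;loc()"
```

```text
t11.42 pos [ 0.492  -0.1633  0.044 ] ytool 12.71 deg  tilt [-0.001  -0.0002] F [ 8.5 -2.7  2.9] open 0.0189 g 45.0 q6 -0.64
local mm [-4.16 -7.28] F local [ 7.64 -4.54] Fz 2.9 T [-0.595 -1.408 -0.007]
```

Call:
arm_command(targets=[{"x": 0.0006, "y": 0.0012, "z": 0, "rx": 0, "ry": 0, "rz": 0, "claw": 255}, {"x": 0.0004, "y": 0.0022, "z": 0, "rx": 0, "ry": 0, "rz": 0, "claw": 255}, {"x": 0.0002, "y": 0.0032, "z": 0, "rx": 0, "ry": 0, "rz": 0, "claw": 255}, {"x": 0, "y": 0.0042, "z": 0, "rx": 0, "ry": 0, "rz": 0, "claw": 255}, {"x": -0.0002, "y": 0.0052, "z": 0, "rx": 0, "ry": 0, "rz": 0, "claw": 255}])

```text
t: 11.83
tool_pos: [0.4916, -0.1611, 0.044]
orientation: [-1.961, -2.453, 0.003]
force: [6.1, -5.3, 3.2]
opening: 0.0192
gripper_force: 45.0
```

```bash
python3 -c "from h import *;loc()"
```

```text
t11.83 pos [ 0.4916 -0.1611  0.044 ] ytool 12.71 deg  tilt [-0.0017 -0.0007] F [ 6.1 -5.3  3.2] open 0.0192 g 45.0 q6 -0.64
local mm [-4.13 -4.98] F local [ 4.76 -6.55] Fz 3.2 T [-0.957 -1.102  0.024]
```

Call:
arm_command(targets=[{"x": -0.0002, "y": 0.001, "z": 0.0003, "rx": 0, "ry": 0, "rz": 0, "claw": 255}, {"x": -0.0004, "y": 0.002, "z": 0.0003, "rx": 0, "ry": 0, "rz": 0, "claw": 255}, {"x": -0.0006, "y": 0.003, "z": 0.0003, "rx": 0, "ry": 0, "rz": 0, "claw": 255}, {"x": -0.0008, "y": 0.004, "z": 0.0003, "rx": 0, "ry": 0, "rz": 0, "claw": 255}])

```text
t: 12.17
tool_pos: [0.4911, -0.1589, 0.044]
orientation: [-1.961, -2.453, 0.002]
force: [6.5, -5.5, 1.8]
opening: 0.0189
gripper_force: 45.0
```

```bash
python3 -c "from h import *;loc()"
```

```text
t12.17 pos [ 0.4911 -0.1589  0.044 ] ytool 12.71 deg  tilt [-0.0018 -0.0005] F [ 6.5 -5.5  1.8] open 0.0189 g 45.0 q6 -0.63
local mm [-4.12 -2.79] F local [ 5.18 -6.79] Fz 1.8 T [-0.892 -1.131  0.023]
```

Call:
arm_command(targets=[{"x": -0.0002, "y": 0.001, "z": 0, "rx": 0, "ry": 0, "rz": 0, "claw": 255}, {"x": -0.0004, "y": 0.002, "z": 0, "rx": 0, "ry": 0, "rz": 0, "claw": 255}, {"x": -0.0006, "y": 0.003, "z": 0, "rx": 0, "ry": 0, "rz": 0, "claw": 255}, {"x": -0.0008, "y": 0.004, "z": 0, "rx": 0, "ry": 0, "rz": 0, "claw": 255}])

```text
t: 12.5
tool_pos: [0.4906, -0.1569, 0.044]
orientation: [-1.961, -2.453, 0.003]
force: [5.6, -4.7, 3.0]
opening: 0.0194
gripper_force: 45.0
```

```bash
python3 -c "from h import *;loc()"
```

```text
t12.50 pos [ 0.4906 -0.1569  0.044 ] ytool 12.71 deg  tilt [-0.002  -0.0005] F [ 5.6 -4.7  3. ] open 0.0194 g 45.0 q6 -0.63
local mm [-4.13 -0.73] F local [ 4.44 -5.83] Fz 3.0 T [-0.916 -1.073  0.008]
```

Call:
arm_command(targets=[{"x": -0.0002, "y": 0.001, "z": 0, "rx": 0, "ry": 0, "rz": 0, "claw": 255}, {"x": -0.0004, "y": 0.002, "z": 0, "rx": 0, "ry": 0, "rz": 0, "claw": 255}, {"x": -0.0006, "y": 0.003, "z": 0, "rx": 0, "ry": 0, "rz": 0, "claw": 255}])

```text
t: 12.75
tool_pos: [0.4905, -0.1563, 0.0441]
orientation: [1.962, 2.454, -0.004]
force: [6.2, -10.9, 1.2]
opening: 0.0193
gripper_force: 45.0
```

```bash
python3 -c "from h import *;loc()"
```

```text
t12.75 pos [ 0.4905 -0.1563  0.0441] ytool 12.71 deg  tilt [-0.0015 -0.002 ] F [  6.2 -10.9   1.2] open 0.0193 g 45.0 q6 -0.63
local mm [-4.1  -0.05] F local [  3.66 -11.99] Fz 1.2 T [-1.874 -1.143 -0.013]
```

Call:
arm_command(targets=[{"x": -0.0002, "y": 0.001, "z": 0, "rx": 0, "ry": 0, "rz": 0, "claw": 255}, {"x": -0.0004, "y": 0.002, "z": 0, "rx": 0, "ry": 0, "rz": 0, "claw": 255}])

```text
t: 12.92
tool_pos: [0.4905, -0.1561, 0.0443]
orientation: [1.961, 2.453, -0.005]
force: [5.5, -14.1, 1.3]
opening: 0.0191
gripper_force: 45.0
```

```bash
python3 -c "from h import *;loc()"
```

```text
t12.92 pos [ 0.4905 -0.1561  0.0443] ytool 12.71 deg  tilt [-0.0011 -0.0034] F [  5.5 -14.1   1.3] open 0.0191 g 45.0 q6 -0.63
local mm [-4.1   0.14] F local [  2.24 -14.97] Fz 1.3 T [-2.526 -1.103  0.074]
```

Call:
arm_command(targets=[{"x": -0.0003, "y": -0.0013, "z": -0.0006, "rx": 0.0012, "ry": 0.0003, "rz": 0, "claw": 255}, {"x": -0.0003, "y": -0.0013, "z": -0.0006, "rx": 0.0012, "ry": 0.0003, "rz": 0, "claw": 255}])

```text
t: 13.08
tool_pos: [0.4905, -0.1562, 0.0441]
orientation: [-1.961, -2.453, 0.001]
force: [7.2, -9.5, 2.3]
opening: 0.0191
gripper_force: 45.0
```

```bash
python3 -c "from h import *;loc()"
```

```text
t13.08 pos [ 0.4905 -0.1562  0.0441] ytool 12.70 deg  tilt [-0.0014  0.0002] F [ 7.2 -9.5  2.3] open 0.0191 g 45.0 q6 -0.63
local mm [-4.12  0.  ] F local [  4.87 -10.88] Fz 2.3 T [-1.703 -1.172 -0.032]
```

Call:
arm_command(targets=[{"x": -0.0003, "y": 0, "z": -0.0004, "rx": 0, "ry": 0, "rz": 0, "claw": 255}, {"x": -0.0003, "y": 0, "z": -0.0004, "rx": 0, "ry": 0, "rz": 0, "claw": 255}, {"x": -0.0003, "y": 0, "z": -0.0004, "rx": 0, "ry": 0, "rz": 0, "claw": 255}, {"x": -0.0003, "y": 0, "z": -0.0004, "rx": 0, "ry": 0, "rz": 0, "claw": 255}])

```text
t: 13.42
tool_pos: [0.4905, -0.1562, 0.0441]
orientation: [-1.962, -2.453, 0.001]
force: [6.0, -9.5, 3.5]
opening: 0.019
gripper_force: 45.0
```

```bash
python3 -c "from h import *;loc()"
```

```text
t13.42 pos [ 0.4905 -0.1562  0.0441] ytool 12.70 deg  tilt [-0.0011 -0.    ] F [ 6.  -9.5  3.5] open 0.0190 g 45.0 q6 -0.63
local mm [-4.09 -0.02] F local [  3.79 -10.61] Fz 3.5 T [-1.679 -1.143 -0.066]
```

Call:
arm_command(targets=[{"x": -0.0002, "y": 0.0002, "z": 0, "rx": 0, "ry": 0, "rz": 0, "claw": 255}, {"x": -0.0002, "y": 0.0002, "z": 0, "rx": 0, "ry": 0, "rz": 0, "claw": 255}, {"x": -0.0002, "y": 0.0002, "z": 0, "rx": 0, "ry": 0, "rz": 0, "claw": 255}, {"x": -0.0002, "y": 0.0002, "z": 0, "rx": 0, "ry": 0, "rz": 0, "claw": 255}, {"x": -0.0002, "y": 0.0002, "z": 0, "rx": 0, "ry": 0, "rz": 0, "claw": 255}, {"x": -0.0002, "y": 0.0002, "z": 0, "rx": 0, "ry": 0, "rz": 0, "claw": 255}, {"x": -0.0002, "y": 0.0002, "z": 0, "rx": 0, "ry": 0, "rz": 0, "claw": 255}, {"x": -0.0002, "y": 0.0002, "z": 0, "rx": 0, "ry": 0, "rz": 0, "claw": 255}, {"x": -0.0002, "y": 0.0002, "z": 0, "rx": 0, "ry": 0, "rz": 0, "claw": 255}, {"x": -0.0002, "y": 0.0002, "z": 0, "rx": 0, "ry": 0, "rz": 0, "claw": 255}])

```text
t: 14.25
tool_pos: [0.4905, -0.1562, 0.0441]
orientation: [-1.962, -2.453, 0.001]
force: [6.9, -10.1, 2.5]
opening: 0.0189
gripper_force: 45.0
```

Call:
arm_command(targets=[{"x": 0, "y": 0, "z": 0, "rx": 0, "ry": 0, "rz": 0, "claw": 255}, {"x": 0, "y": 0, "z": 0, "rx": 0, "ry": 0, "rz": 0, "claw": 255}, {"x": 0, "y": 0, "z": 0, "rx": 0, "ry": 0, "rz": 0, "claw": 255}, {"x": 0, "y": 0, "z": 0, "rx": 0, "ry": 0, "rz": 0, "claw": 255}, {"x": 0, "y": 0, "z": 0, "rx": 0, "ry": 0, "rz": 0, "claw": 255}, {"x": 0, "y": 0, "z": 0, "rx": 0, "ry": 0, "rz": 0, "claw": 255}])

```text
t: 14.75
tool_pos: [0.4905, -0.1562, 0.0441]
orientation: [-1.962, -2.453, 0.001]
force: [7.5, -10.2, 3.1]
opening: 0.0192
gripper_force: 45.0
```

```bash
python3 -c "from h import *;loc()"
```

```text
t14.75 pos [ 0.4905 -0.1562  0.0441] ytool 12.70 deg  tilt [-0.0009 -0.0002] F [  7.5 -10.2   3.1] open 0.0192 g 45.0 q6 -0.63
local mm [-4.14 -0.02] F local [  5.1 -11.6] Fz 3.1 T [-1.734 -1.213 -0.016]
```

Call:
arm_command(targets=[{"x": 0.0009, "y": -0.0011, "z": 0, "rx": -0.0011, "ry": -0.0013, "rz": 0, "claw": 255}, {"x": 0.0009, "y": -0.0011, "z": 0, "rx": -0.0011, "ry": -0.0013, "rz": 0, "claw": 255}, {"x": 0.0009, "y": -0.0011, "z": 0, "rx": -0.0011, "ry": -0.0013, "rz": 0, "claw": 255}])

```text
t: 15.0
tool_pos: [0.4905, -0.1563, 0.044]
orientation: [1.961, 2.452, -0.001]
force: [5.5, -7.4, 5.2]
opening: 0.0195
gripper_force: 45.0
```

```bash
python3 -c "from h import *;loc()"
```

```text
t15.00 pos [ 0.4905 -0.1563  0.044 ] ytool 12.71 deg  tilt [ 0.0007 -0.0016] F [ 5.5 -7.4  5.2] open 0.0195 g 45.0 q6 -0.63
local mm [-4.12 -0.12] F local [ 3.77 -8.45] Fz 5.2 T [-1.355 -0.917  0.02 ]
```

Call:
arm_command(targets=[{"x": 0.0007, "y": -0.0011, "z": 0.0004, "rx": -0.0004, "ry": -0.0006, "rz": 0, "claw": 255}, {"x": 0.0007, "y": -0.0011, "z": 0.0004, "rx": -0.0004, "ry": -0.0006, "rz": 0, "claw": 255}, {"x": 0.0007, "y": -0.0011, "z": 0.0004, "rx": -0.0004, "ry": -0.0006, "rz": 0, "claw": 255}])

```text
t: 15.25
tool_pos: [0.4905, -0.1564, 0.044]
orientation: [1.961, 2.452, -0.001]
force: [5.2, -5.1, 6.0]
opening: 0.0187
gripper_force: 45.0
```

```bash
python3 -c "from h import *;loc()"
```

```text
t15.25 pos [ 0.4905 -0.1564  0.044 ] ytool 12.71 deg  tilt [ 0.0012 -0.0015] F [ 5.2 -5.1  6. ] open 0.0187 g 45.0 q6 -0.63
local mm [-4.11 -0.18] F local [ 3.92 -6.1 ] Fz 6.0 T [-0.985 -0.744  0.068]
```

Call:
arm_command(targets=[{"x": 0, "y": -0.0002, "z": 0.0004, "rx": 0, "ry": 0, "rz": 0, "claw": 255}, {"x": 0, "y": -0.0002, "z": 0.0006, "rx": 0, "ry": 0, "rz": 0, "claw": 255}, {"x": 0, "y": -0.0002, "z": 0.0006, "rx": 0, "ry": 0, "rz": 0, "claw": 255}], squeeze=8)

```text
t: 15.5
tool_pos: [0.4905, -0.1562, 0.044]
orientation: [1.961, 2.452, -0.0]
force: [5.1, -5.2, 2.1]
opening: 0.0196
gripper_force: 8.0
```

```bash
python3 -c "from h import *;loc()"
```

```text
t15.50 pos [ 0.4905 -0.1562  0.044 ] ytool 12.70 deg  tilt [ 0.0011 -0.001 ] F [ 5.1 -5.2  2.1] open 0.0196 g 8.0 q6 -0.63
local mm [-4.14  0.04] F local [ 3.82 -6.17] Fz 2.1 T [-0.878 -0.935 -0.053]
```

Call:
arm_command(targets=[{"x": 0, "y": 0, "z": 0, "rx": 0, "ry": 0, "rz": 0, "claw": 190}, {"x": 0, "y": 0, "z": 0, "rx": 0, "ry": 0, "rz": 0, "claw": 150}, {"x": 0, "y": 0, "z": 0, "rx": 0, "ry": 0, "rz": 0, "claw": 120}, {"x": 0, "y": 0, "z": 0, "rx": 0, "ry": 0, "rz": 0, "claw": 120}, {"x": 0, "y": 0, "z": 0, "rx": 0, "ry": 0, "rz": 0, "claw": 120}, {"x": 0, "y": 0, "z": 0, "rx": 0, "ry": 0, "rz": 0, "claw": 120}])

```text
t: 16.0
tool_pos: [0.4889, -0.1545, 0.0427]
orientation: [-1.96, -2.452, -0.0]
force: [0.4, -0.1, 0.2]
opening: 0.0484
gripper_force: 0.0
```

```bash
python3 -c "from h import *;loc()"
```

```text
t16.00 pos [ 0.4889 -0.1545  0.0427] ytool 12.72 deg  tilt [-0.0024  0.002 ] F [ 0.4 -0.1  0.2] open 0.0484 g 0.0 q6 -0.63
local mm [-5.26  2.06] F local [ 0.41 -0.2 ] Fz 0.2 T [ 0.017  0.021 -0.012]
```

Call:
arm_command(targets=[{"x": 0, "y": 0, "z": 0.02, "rx": 0, "ry": 0, "rz": 0, "claw": 120}, {"x": 0, "y": 0, "z": 0.08, "rx": 0, "ry": 0, "rz": 0, "claw": 120}, {"x": 0, "y": 0, "z": 0.16, "rx": 0, "ry": 0, "rz": 0, "claw": 120}, {"x": 0, "y": 0.08, "z": 0.24, "rx": 0, "ry": 0, "rz": 0, "claw": 120}, {"x": 0, "y": 0.16, "z": 0.28, "rx": 0, "ry": 0, "rz": 0, "claw": 120}, {"x": 0, "y": 0.24, "z": 0.28, "rx": 0, "ry": 0, "rz": 0, "claw": 120}, {"x": 0, "y": 0.32, "z": 0.28, "rx": 0, "ry": 0, "rz": 0, "claw": 120}, {"x": 0, "y": 0.4, "z": 0.28, "rx": 0, "ry": 0, "rz": 0, "claw": 120}, {"x": 0, "y": 0.48, "z": 0.28, "rx": 0, "ry": 0, "rz": 0, "claw": 120}, {"x": 0, "y": 0.56, "z": 0.28, "rx": 0, "ry": 0, "rz": 0, "claw": 120}])

```text
t: 16.83
tool_pos: [0.4891, 0.1202, 0.1844]
orientation: [-1.961, -2.453, -0.002]
force: [1.3, -0.2, -0.2]
opening: 0.0491
gripper_force: 0.0
```

Run:
```python
from h import *
p,d=snap("top","top4"); snap("scene","scene4")
c=p[222:310,295:410,::-1]; cv2.imwrite("pics/crop4.png",cv2.resize(cv2.convertScaleAbs(c,alpha=1.4),None,fx=6.8,fy=6.8,interpolation=cv2.INTER_CUBIC))
vv,uu=np.mgrid[225:310,300:408]; uv=np.c_[uu.ravel(),vv.ravel()]; P=at_depth("top",uv,d[vv,uu].ravel())
th=np.radians(12.75);A=np.array([[np.cos(th),-np.sin(th)],[np.sin(th),np.cos(th)]])
L=(P[:,:2]-[.4945,-.1553])@A*1000
k=(P[:,2]>.0225)&(P[:,2]<.031)&(abs(L[:,0])<40)&(L[:,1]<66)&(L[:,1]>-80)
print(k.sum(),cv2.minAreaRect(L[k].astype(np.float32)),L[k].mean(0))
print("plane z=ax+by+c (mm, local)",np.linalg.lstsq(np.c_[L[k],np.ones(k.sum())],P[k,2]*1000,rcond=None)[0])
kn=(P[:,2]>.055)&(P[:,2]<.07); print("knob",L[kn].mean(0),P[kn,2].mean())
```

```text
1377 ((-8.074470520019531, 1.3656845092773438), (63.4273567199707, 129.16835021972656), 0.10499630868434906) [-6.7181105   1.56950368]
plane z=ax+by+c (mm, local) [-3.27881889e-04 -9.28704171e-05  2.65970785e+01]
knob [-6.04336355  2.69439737] 0.06198131843485508
```

View pics/crop4.png

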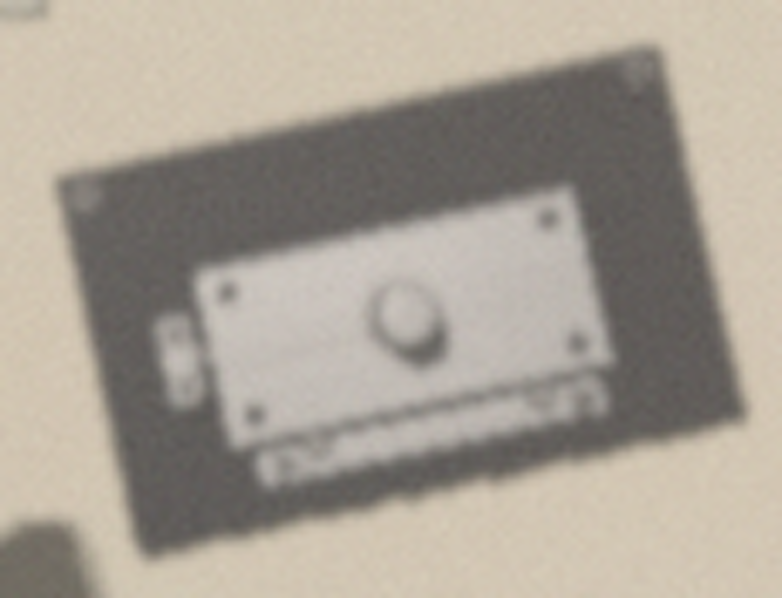

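The plate lies flat and square, with its long edge along the dowels (crop row ~410) and its end at the stop button (210,355). It was still pressed home lightly at release. Handing in.

```bash
python3 -c "
from h import *
st(); print(robot.close_job())"
```

```text
t16.93 pos [0.4887 0.1238 0.1842] ytool 13.08 deg  tilt [-0.0006  0.0038] F [-1.  -0.5  0.5] open 0.0489 g 0.0 q6 -0.09
the job is handed in; nothing more can be done
None
```

The job is handed in at 16.9 s, no verdict returned: the plate was pressed for over a second at about 10–11 N on both dowels, then at about 11 N on the end stop (one brief reading reached 15.0 N along the stop, about 15.1 N in the horizontal plane, friction included), and left flat and square; the last camera view agrees, but can't confirm contact below about 1 mm.

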